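Stack a parts cup and pin the rack's keeper over it

ROBOT

A 6-joint arm with a two-finger parallel gripper is mounted at the origin on the work surface. World frame = base frame: x ahead of the robot, y to its left, z up, the work surface at z = 0. Lengths are in m, angles in rad, forces in N, time in s.
With the tool pointing down it reaches from about 0.375 to 0.975 m from the base axis. Payload 3.8 kg.
Tool frame: the origin (TCP) lies between the finger pads; the fingertips stand env.tip_extent ahead of it and the grasp point (between the pads) lies 5 mm behind it (env.tip_extent is the distance from the TCP to the fingertips, in m); z points along the fingers, y is the line along which they close (so a half turn about z gives the same grasp; the last joint's range is limited). The gripper opens to 85 mm and grips with 20 to 120 N. Pads are 22 mm wide; open, the fingers measure 114 mm over their backs; the gripper's body (76 mm by 85 mm) begins 54 mm behind the grasp point. The pads swing forward as they close: fully open they stand 13 mm farther back than shut.
Start: joints at [1.163, 0.264, 1.604, -0, 1.274, -0.037], TCP at [0.245, 0.629, 0.245] pointing down, gripper open.
Joint ranges: [-2.63, 2.63], [-0.94, 2.18], [0.31, 2.57], [-1.31, 4.45], [0, 2.66], [-2.55, 2.55]. Speed limits (rad/s): [2.57, 2.57, 3.14, 3.14, 3.14, 3.14].

INTERFACE

Orientations are given as [roll, pitch, yaw] about the fixed x, y, z axes, in that order (R = Rz(yaw) Ry(pitch) Rx(roll)).
In Python, from rig import env gives the robot as it stands.
- The arm moves only by the shell command python3 -m pendant 'ROWS' [OPENING] [FORCE]. ROWS is JSON, a list of rows, each a list of 6 numbers: the shift along the tool's x, y, z as a fraction of full scale, then the turn, a rotation vector about the tool's x, y, z as a fraction of full scale. A call has 1 to 5 rows; each row is the pose to reach, as a shift and turn from the pose commanded when the call began, along the tool's axes at that moment, turning the shorter way round; what a row does not reach only later rows make up. Full scale, the value 1, is 0.5 m for a shift and pi rad for a turn. A row lasts 1/8 s, in which the tool goes at most 62.5 mm and 10.7 degrees, less where a joint would pass 70% of its speed; a pose out of reach is approached as far as the arm can. A call with a number of a shift or a turn outside -1 to 1 is refused whole. A call with a gripper value outside its range is refused whole. OPENING is the opening, from 0 (shut) to 1 (fully open), set as the call begins (- or left out, the last holds). The fingers move at their own pace and stop on an object; FORCE is the grip in N (left out, the last holds). Time passes only in rows, so rows that repeat a pose let the fingers close. It gives the time, the measured TCP pose, the force, the opening and the grip force at its end, in the units of the state.
- env.observe(): the state, without advancing time (a new reading comes with each control period).
- env.get_image(name): name is "scene" or "top" or "wrist"; returns a dict with "frame" (480x640x3 uint8, blue, green, red), "range_z" (480x640 float32, m along the optical axis (not along the pixel's ray), 0 where there is no reading), "fx", "fy", "cx", "cy" (pixels), "dist" ([k1, k2, p1, p2, k3] as OpenCV has them; the pictures are not rectified), "xyz" and "rotation" of the camera in the world. Camera axes: x right, y down, z forward; pixel columns grow to the right and rows downward; lengths in m; the calibration is good to about 2 mm. A picture is of the moment at which its call begins.
- env.finish_job(): hands the job in; it is judged then, once.
The state is a dict: "t": time; "qpos": joint angles; "joint_vel": joint speeds; "joint_torque": joint torques, N m; "tool_pos": TCP position; "tcp_rot": TCP orientation; "contact_force": force on the tool from outside, world axes, zero at the start; "moment": the same for the moment, N m; "finger_gap": finger opening in m; "grip_force": force on a finger pad.
Only numpy, scipy, OpenCV 4.12 (cv2) and the standard library are available. Lean on these libraries where they do the work, as an engineer would, in place of code of your own. Each camera call takes 0.05 s, during which the arm holds its last target. There are 200 camera calls.

TASK

Nest the loose parts cup squarely in the mouth of the cup that stands in the rack. Then pull up the plunger knob on the rack's sliding keeper, slide the keeper one hole along so that its arm lies over that stack, and let the pin go fully home in the hole there. Finish while still gripping the knob with the pin held home; leave the spool and the jar where they are.

Things in the scene. Friction and masses are not known exactly. Their poses are not given: they have to be found in the camera images.
- rack: Fixed rack: steel base plate 170 (x) x 310 (y) x 6 mm, origin on the bench under its middle; x away from the robot at yaw 0, y along the rail. Ladder rail 300 x 30 mm, top 40 mm up, at x -50 mm; slots for the pin at y -130, -65, 0, 65, 130, each 11 mm long. Two round pockets (floor 6 mm up, rim 11 mm up, 54 mm across) at x +45, y +65 and -65: one holds the rack cup, the other the spool.
- carriage (a joint): Slide of the keeper carriage along the rack's y (m): 0 pinned in the middle slot (start), +0.065 in the next slot towards the rack's +y, -0.065 towards -y. It rubs with about 1.5 N and stays where left; the pin stops it unless pulled. Block 44 x 50 mm, top 53 mm above the bench.
- plunger (a joint): Lift of the lock pin (m): 0 fully home in a slot, about 0.010 riding on the rail between slots, 0.018 at the top stop. A spring pushes it down, 5 N when home, 8.6 N at the top stop; it must be lifted over 10 mm to clear the slot. Pin 8 mm across with a round tip.
- knob: Black round plunger knob above the carriage, 26 mm across, 22 tall, axis vertical; origin at its centre, 80 mm above the bench when the pin is home. Moves with plunger and carriage. Under it 16 mm of bare 8 mm pin, then the carriage top. The keeper's upright stands 42 mm from its axis on the rack's +x side and rises to 93 mm.
- keeper (a point): Point on the underside of the keeper's flat arm (20 mm wide, 5 thick), 88 mm above the bench, 95 mm from the knob axis in the rack's +x; it lies straight over the centre of a pocket when the carriage is at +0.065 or -0.065.
- rack_cup_mid (a point): Middle (24 mm above its underside, on the axis) of the black cup standing in one of the rack's pockets; it is loose. Same shape as the loose cup.
- loose_cup_mid (a point): Middle (24 mm above the underside, on the axis) of the loose black stacking cup, upright on the bench left or right of the rack. 48 mm tall: foot 38 to 43 mm across up to 20 mm, then a straight collar 54 mm across; mouth 48 across, 25 deep. Nested, its foot sinks 20 mm into the lower cup and its collar rests on that rim: 28 mm above the lower cup, stack top 82 mm above the bench. About 70 g.
- spool_mid (a point): Bystander: grey spool 38 mm across, 40 tall, in the other pocket; point at its middle.
- jar: Bystander: jar 52 mm across, 75 mm tall with a white lid, on the bench on the side of the rack opposite the loose cup; origin under it.
Things that resemble listed ones, but are neither listed nor needed, are in the scene too. What is shaped like the part that bears rack_cup_mid but turquoise is not meant.

How it is judged:
On the way, in this order (a step that is already met when the one before it is completed fails the run):
1. the loose cup sits nested in the rack cup and is let go (horizontal distance between loose_cup_mid and rack_cup_mid below 0.005 m and z of loose_cup_mid in the frame of rack_cup_mid between 0.025 and 0.031 m and angle between loose_cup_mid's own z axis and vertical below 0.08 rad and contact force between the fingers and loose_cup below 0.1 N), for 0.2 s.
2. the plunger is pulled clear of the middle hole (value of joint plunger above 0.008 m and value of joint carriage between -0.02 and 0.02 m), for 0.05 s.
At the end, for the whole second after the job is handed in: Pin home (2 mm) in the hole beside the middle one on the stack's side (carriage within 4 mm), keeper within 12 mm of over the stack, fingers on the knob (over 1 N). Cup nested: 5 mm concentric, 28 +- 3 mm above the lower cup, tilt under 0.08 rad; lower cup moved under 10 mm (value of joint plunger below 0.002 m and (value of joint carriage between 0.061 and 0.069 m or value of joint carriage between -0.069 and -0.061 m) and horizontal distance between keeper and loose_cup_mid below 0.012 m and contact force between the fingers and knob above 1 N and horizontal distance between loose_cup_mid and rack_cup_mid below 0.005 m and z of loose_cup_mid in the frame of rack_cup_mid between 0.025 and 0.031 m and angle between loose_cup_mid's own z axis and vertical below 0.08 rad and distance of rack_cup_mid from where it was at the start of the episode below 0.01 m); the arm keeps its last pose, push and grip.
It fails at once if the spool or the jar is moved by more than 25 mm (distance of any of spool_mid, jar from where it was at the start of the episode above 0.025 m).
It also fails if it takes over 51 s, if anything falls off the work surface, if the arm or the gripper's body presses on something with over 40 N, if the wrist force passes 120 N, or if a joint passes its speed limit or range.

## Working session

There is one attempt and no reset: what is moved stays moved. The work goes in short steps, Python scripts to look and compute and a shell command to move; the robot and the scene stay as the last step left them, time stands still between calls to the robot, and variables do not carry over. Pictures are saved under pics/ and viewed, at most 10 in all, crops included, and the job is handed in when it is done.

```bash
mkdir -p pics; ls; cat > h.py <<'E'
import numpy as np, cv2, sys
from rig import env
def save(name,fn):
    im=env.get_image(name); cv2.imwrite('pics/'+fn+'.png',im['frame'])
    np.savez('pics/'+fn+'.npz',**{k:np.array(v) for k,v in im.items()}); return im
def load(fn): return dict(np.load('pics/'+fn+'.npz'))
def ray(im,u,v):
    K=np.array([[im['fx'],0,im['cx']],[0,im['fy'],im['cy']],[0,0,1]],float)
    p=cv2.undistortPoints(np.array([[[u,v]]],float),K,np.array(im['dist'],float))[0,0]
    return np.array([p[0],p[1],1.])
def R(im):
    return np.array(im['rotation'],float)
def at_z(im,u,v,z):
    d=R(im)@ray(im,u,v); o=np.array(im['xyz']); return o+d*(z-o[2])/d[2]
def at_d(im,u,v):
    a=im['range_z'][int(v)-1:int(v)+2,int(u)-1:int(u)+2]; a=a[a>0]
    return np.array(im['xyz'])+R(im)@ray(im,u,v)*np.median(a)
E
python3 - <<'E'
from h import *
print(env.observe(),env.tip_extent)
for n in('top','scene'):
    im=save(n,n+'0'); print(n,im['xyz'],im['rotation'],im['fx'],im['dist'])
E
```

```text
pics
{'t': 0.0, 'qpos': array([ 1.16311266e+00,  2.64750758e-01,  1.60537931e+00, -7.16788437e-06,
        1.27369401e+00, -3.68637158e-02]), 'joint_vel': array([-1.05608306e-03,  4.47829060e-04,  8.12667509e-04,  7.37172689e-05,
        2.67951179e-04, -1.91279768e-03]), 'joint_torque': array([ 1.72998880e-03, -5.15129578e+01, -3.67305958e+01,  9.75316084e-05,
        1.30109995e-02,  6.77288114e-06]), 'tool_pos': array([0.2443095 , 0.62848456, 0.24396073]), 'tcp_rot': array([-3.13936250e+00, -7.53953156e-05,  2.77077472e+00]), 'contact_force': array([0.07621345, 0.45772966, 0.08324384]), 'moment': array([-0.01287716, -0.04456733, -0.02493363]), 'grip_force': 0.0, 'finger_gap': 0.08528353286188128} 0.014
top [ 0.38042971 -0.0259246   1.05086126] [-3.01216612  0.01052901 -1.59953069] 486.03871881420326 [-0.12803781  0.          0.          0.          0.        ]
scene [ 1.02212324 -0.7257344   0.70427014] [-2.18271606  0.01723379  0.61397954] 536.3228281522936 [0.03350553 0.         0.         0.         0.        ]
```

```bash
python3 - <<'E'
s=open('h.py').read()
s=s.replace("    return np.array(im['rotation'],float)","    from scipy.spatial.transform import Rotation as Q\n    return Q.from_euler('xyz',np.array(im['rotation'],float)).as_matrix()")
open('h.py','w').write(s)
E
```

```text
(no output)
```

View pics/top0.png

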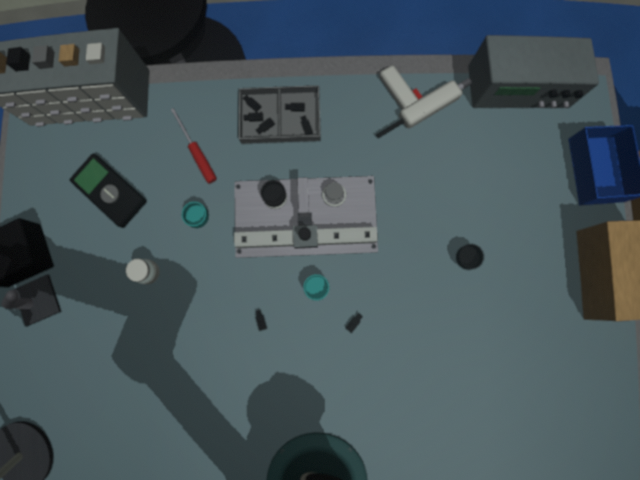

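View pics/scene0.png

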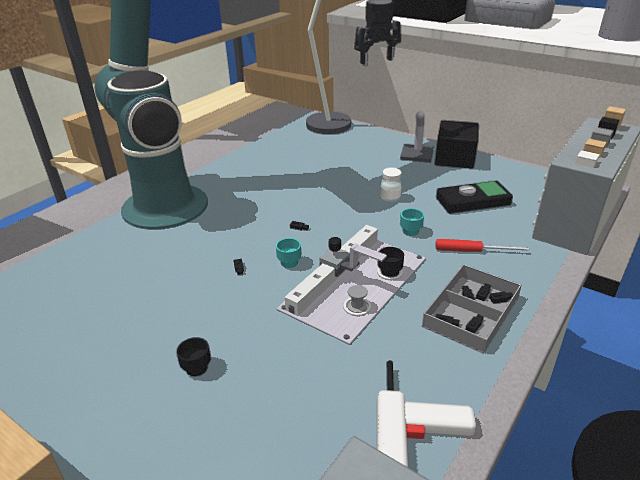

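Top view: the black cups are the rack cup at (273,193) and the loose cup at (469,257). The turquoise cups at (195,213) and (315,287) are decoys. The spool is at (333,192), the jar at (140,270) and the knob at (304,234). I'll check these choices in a close crop and measure.

```bash
python3 - <<'E'
from h import *
im=load('top0')
f=im['frame']
a=cv2.resize(f[165:265,225:385],(800,500),interpolation=cv2.INTER_CUBIC)
b=cv2.resize(f[235:280,445:495],(250,225),interpolation=cv2.INTER_CUBIC)
a[275:,550:]=b
a=cv2.convertScaleAbs(a,alpha=1.6)
cv2.imwrite('pics/crop0.png',a)
for n,u,v,z in [('loose rim',469,257,.048),('rackcup rim',273,193,.054),('spool',333,192,.046),('knob',304,234,.091),('jar',140,270,.075),('bl',237,256,.006),('br',377,253,.006),('tr',373,178,.006),('tl',235,183,.006)]:
    print(n,at_z(im,u,v,z).round(4),at_d(im,u,v).round(4))
E
```

```text
loose rim [ 0.4646 -0.3344  0.048 ] [ 0.4667 -0.3421  0.0229]
rackcup rim [0.6115 0.0719 0.054 ] [0.6171 0.0742 0.0298]
spool [ 0.6115 -0.0544  0.046 ] [ 0.6116 -0.0544  0.0456]
knob [0.5173 0.0076 0.091 ] [0.5172 0.0076 0.0912]
jar [0.4553 0.3472 0.075 ] [0.4554 0.3474 0.0746]
bl [0.4856 0.1572 0.006 ] [0.4856 0.1571 0.0065]
br [ 0.4832 -0.1462  0.006 ] [ 0.4838 -0.1469  0.    ]
tr [ 0.6498 -0.145   0.006 ] [ 0.6502 -0.1451  0.0045]
tl [0.6483 0.1608 0.006 ] [0.6486 0.1611 0.0046]
```

View pics/crop0.png

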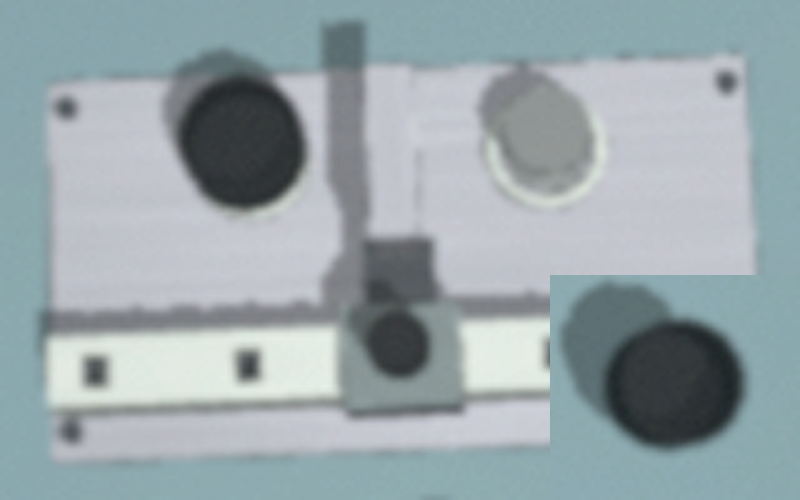

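The crop confirms the rack cup (black, +y pocket) and the loose cup (black, right of the rack at about (0.465, -0.334)). The rack yaw is about 0. I'll go over the rack first for a close look, then on to the loose cup.

```bash
cat > go.py <<'E'
from h import *
from scipy.spatial.transform import Rotation as Q
def row(p,yaw,frm=None):
    s=env.observe(); P,E=(s['tool_pos'],s['tcp_rot']) if frm is None else (np.array(frm[:3]),[np.pi,0,frm[3]])
    r=Q.from_euler('xyz',E); d=r.inv().apply(np.array(p)-P)/.5
    w=(r.inv()*Q.from_euler('xyz',[np.pi,0,yaw])).as_rotvec()/np.pi
    print(np.r_[d,w].round(4).tolist())
if __name__=='__main__':
    v=list(map(float,sys.argv[1:])); 
    prev=None
    for i in range(0,len(v),4):
        row(v[i:i+3],v[i+3],prev); prev=v[i:i+4]
E
python3 go.py .45 .36 .3 2.2  .5 .05 .33 1.57
```

```text
[-0.578, -0.3518, -0.1112, -0.0007, 0.0002, 0.1817]
[-0.5601, -0.284, -0.06, 0.0, -0.0, 0.2005]
```

```bash
python3 -m pendant '[[-0.578,-0.352,-0.11,0,0,0.18],[-0.578,-0.352,-0.11,0,0,0.18],[-0.578,-0.352,-0.11,0,0,0.18],[-0.578,-0.352,-0.11,0,0,0.18],[-0.578,-0.352,-0.11,0,0,0.18]]' 1; python3 go.py .5 .05 .33 1.5708
```

```text
t: 0.72
tool_pos: [0.4327, 0.3823, 0.2953]
tcp_rot: [-3.141, 0.0, 2.206]
contact_force: [0.7, -0.2, 0.5]
finger_gap: 0.0858
grip_force: 0.0
[-0.615, -0.2857, -0.0693, -0.0001, 0.0001, 0.2021]
```

```bash
python3 -m pendant '[[-0.615,-0.286,-0.07,0,0,0.202],[-0.615,-0.286,-0.07,0,0,0.202],[-0.615,-0.286,-0.07,0,0,0.202],[-0.615,-0.286,-0.07,0,0,0.202],[-0.615,-0.286,-0.07,0,0,0.202]]'; python3 -m pendant '[[0,0,0,0,0,0]]';  python3 - <<'E'
from h import *
im=save('wrist','w1'); print(im['xyz'],im['rotation'],im['fx'])
E
python3 go.py .465 -.25 .26 1.5708
```

```text
t: 1.35
tool_pos: [0.4933, 0.0775, 0.3274]
tcp_rot: [-3.141, 0.0, 1.57]
contact_force: [1.2, -0.1, 0.4]
finger_gap: 0.0855
grip_force: 0.0
t: 1.48
tool_pos: [0.4941, 0.0754, 0.3278]
tcp_rot: [3.141, 0.001, 1.564]
contact_force: [-0.0, 0.6, -0.0]
finger_gap: 0.0855
grip_force: 0.0
[0.49395654 0.15539399 0.45697953] [ 2.82236364e+00 -6.36961972e-05 -6.78586280e-03] 427.1206332375017
[-0.6555, -0.0542, 0.1346, -0.0001, -0.0001, -0.0015]
```

View pics/w1.png

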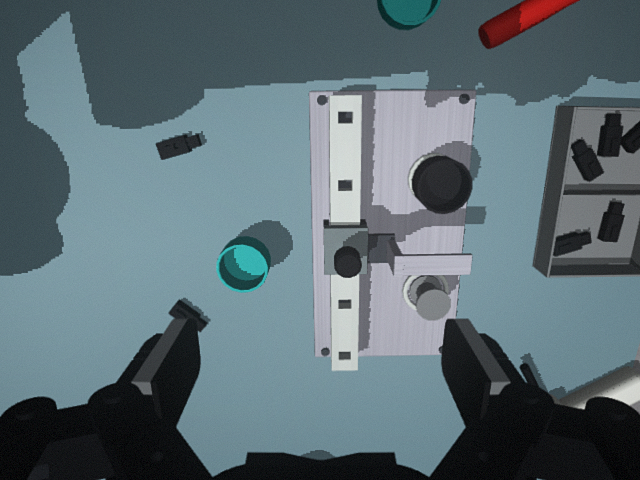

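The wrist view shows the slots at (345,117), (345,185), (345,304) and (344,355). The knob is at (347,261), the rack cup rim is centred at about (442,184) and the keeper arm is at about (432,264).

```bash
python3 - <<'E'
from h import *
im=load('w1')
for n,u,v,z in [('s130',345,117,.04),('s65',345,185,.04),('s-65',345,304,.04),('s-130',344,355,.04),('knobtop',347.5,262,.091)]:
    print(n,at_z(im,u,v,z).round(4))
# rack cup rim: black pixels via depth
v,u=np.mgrid[150:222,395:485]; v=v.ravel();u=u.ravel()
P=np.array([at_d(im,a,b) for a,b in zip(u,v)])
m=(P[:,2]>.048)&(P[:,2]<.060); q=P[m][:,:2].astype(np.float32)
print('rim',m.sum(),np.median(P[m][:,2]),cv2.minEnclosingCircle(q))
v,u=np.mgrid[235:290,320:375]; v=v.ravel();u=u.ravel()
P=np.array([at_d(im,a,b) for a,b in zip(u,v)])
m=(P[:,2]>.087)&(P[:,2]<.096)&(np.abs(P[:,0]-.517)<.02); q=P[m][:,:2].astype(np.float32)
print('knob',m.sum(),np.median(P[m][:,2]),cv2.minEnclosingCircle(q))
E
```

```text
s130 [0.517  0.1383 0.04  ]
s65 [0.5177 0.0732 0.04  ]
s-65 [ 0.5192 -0.0573  0.04  ]
s-130 [ 0.5189 -0.1219  0.04  ]
knobtop [0.5179 0.0116 0.091 ]
rim 737 0.05397784105641684 ((0.6124738454818726, 0.07468703389167786), 0.027349762618541718)
knob 584 0.09143569669757687 ((0.5179494619369507, 0.008512104861438274), 0.013027634471654892)
```

```bash
python3 -m pendant '[[-0.655,-0.054,0.13,0,0,0],[-0.655,-0.054,0.13,0,0,0],[-0.655,-0.054,0.13,0,0,0],[-0.655,-0.054,0.13,0,0,0],[-0.655,-0.054,0.13,0,0,0]]'; python3 -m pendant '[[-0.03,0,0,0,0,0],[-0.03,0,0,0,0,0]]';  python3 - <<'E'
from h import *
im=save('wrist','w2')
f=im['frame'];u=im
H,W=480,640
v,u=np.mgrid[0:H:1,0:W:1]
K=np.array([[im['fx'],0,im['cx']],[0,im['fy'],im['cy']],[0,0,1]],float)
r=cv2.undistortPoints(np.stack([u.ravel(),v.ravel()],1).astype(float)[:,None],K,np.array(im['dist'],float))[:,0]
d=im['range_z'].ravel().astype(float)
P=np.array(im['xyz'])+(np.c_[r,np.ones(len(r))]*d[:,None])@R(im).T
m=(d>0)&(P[:,2]>.042)&(P[:,2]<.054)&(np.hypot(P[:,0]-.466,P[:,1]+.338)<.05)
q=P[m][:,:2].astype(np.float32); print(m.sum(),np.median(P[m][:,2]),cv2.minEnclosingCircle(q),q.min(0),q.max(0))
uu=u.ravel()[m];vv=v.ravel()[m];print(uu.min(),uu.max(),vv.min(),vv.max())
E
```

```text
t: 2.15
tool_pos: [0.4685, -0.226, 0.2661]
tcp_rot: [3.141, -0.001, 1.573]
contact_force: [1.3, -0.0, -0.0]
finger_gap: 0.0856
grip_force: 0.0
t: 2.4
tool_pos: [0.4687, -0.2403, 0.2664]
tcp_rot: [-3.141, -0.001, 1.57]
contact_force: [-0.5, 0.3, 0.5]
finger_gap: 0.0855
grip_force: 0.0
869 0.0480502894417979 ((0.4652148485183716, -0.3381657302379608), 0.027658982202410698) [ 0.43888757 -0.36518094] [ 0.49170408 -0.31091326]
289 347 276 331
```

```bash
python3 go.py .4652 -.3382 .15 1.5708 .4652 -.3382 .035 1.5708
```

```text
[-0.1975, -0.0074, 0.2332, -0.0, -0.0004, 0.0002]
[0.0, -0.0, 0.23, 0.0, 0.0, 0.0]
```

```bash
python3 -m pendant '[[-0.196,-0.007,0.1,0,0,0],[-0.196,-0.007,0.2,0,0,0],[-0.196,-0.007,0.233,0,0,0],[-0.196,-0.007,0.233,0,0,0],[-0.196,-0.007,0.233,0,0,0]]'; python3 go.py .4652 -.3382 .035 1.5708
```

```text
t: 3.08
tool_pos: [0.4663, -0.338, 0.1521]
tcp_rot: [3.14, 0.001, 1.573]
contact_force: [-0.4, 0.8, 0.7]
finger_gap: 0.085
grip_force: 0.0
[-0.0002, -0.0027, 0.2342, 0.0006, 0.0003, 0.0006]
```

```bash
python3 -m pendant '[[0,-0.003,0.1,0,0,0],[0,-0.003,0.18,0,0,0],[0,-0.003,0.234,0,0,0],[0,-0.003,0.234,0,0,0],[0,-0.003,0.234,0,0,0]]'; python3 -m pendant '[[0,0,0,0,0,0],[0,0,0,0,0,0],[0,0,0,0,0,0],[0,0,0,0,0,0],[0,0,0,0,0,0]]' 0 40;  python3 -m pendant '[[0,0,0,0,0,0],[0,0,0,0,0,0]]'
```

```text
t: 3.7
tool_pos: [0.4654, -0.3398, 0.0361]
tcp_rot: [3.138, 0.003, 1.572]
contact_force: [-0.3, -0.1, -0.8]
finger_gap: 0.0852
grip_force: 0.0
t: 4.32
tool_pos: [0.4646, -0.34, 0.0356]
tcp_rot: [3.139, 0.002, 1.571]
contact_force: [-1.4, 0.6, 6.9]
finger_gap: 0.0535
grip_force: 41.4
t: 4.58
tool_pos: [0.4646, -0.3401, 0.0356]
tcp_rot: [3.139, 0.002, 1.571]
contact_force: [0.1, 1.1, 6.5]
finger_gap: 0.053
grip_force: 41.4
```

```bash
python3 -m pendant '[[0,0,-0.1,0,0,0],[0,0,-0.2,0,0,0],[0,0,-0.3,0,0,0],[0,0,-0.4,0,0,0],[0,0,-0.4,0,0,0]]';  python3 go.py .53 -.13 .22 1.5708 .6125 .0735 .22 1.5708
```

```text
t: 5.2
tool_pos: [0.466, -0.3413, 0.2399]
tcp_rot: [3.133, 0.007, 1.57]
contact_force: [-0.2, 0.0, -1.2]
finger_gap: 0.0526
grip_force: 42.7
[0.423, 0.1276, 0.038, 0.0029, 0.0023, -0.0001]
[0.407, 0.165, 0.0, 0.0, 0.0, 0.0]
```

```bash
python3 -m pendant '[[0.1,0.03,0.03,0.003,0.002,0],[0.2,0.06,0.038,0.003,0.002,0],[0.3,0.09,0.038,0.003,0.002,0],[0.4,0.12,0.038,0.003,0.002,0],[0.423,0.128,0.038,0.003,0.002,0]]';python3 -m pendant '[[0.1,0.04,0,0,0,0],[0.2,0.08,0,0,0,0],[0.3,0.12,0,0,0,0],[0.38,0.155,0,0,0,0],[0.407,0.165,0,0,0,0]]'; python3 -m pendant '[[0,0,0,0,0,0],[0,0,0,0,0,0]]'
python3 - <<'E'
from h import *
im=save('wrist','w3')
E
python3 go.py .6125 .0735 .22 1.5708
```

```text
t: 5.82
tool_pos: [0.5268, -0.1247, 0.2129]
tcp_rot: [-3.13, -0.008, 1.574]
contact_force: [-0.3, -0.8, -0.2]
finger_gap: 0.0531
grip_force: 42.7
t: 6.45
tool_pos: [0.61, 0.0773, 0.2137]
tcp_rot: [-3.131, -0.006, 1.573]
contact_force: [0.6, 0.2, -1.3]
finger_gap: 0.0533
grip_force: 42.7
t: 6.7
tool_pos: [0.6092, 0.0744, 0.2143]
tcp_rot: [-3.131, -0.005, 1.57]
contact_force: [0.8, -0.1, -1.0]
finger_gap: 0.0525
grip_force: 42.7
[-0.0015, 0.0064, -0.011, -0.0033, -0.0018, -0.0005]
```

View pics/w3.png

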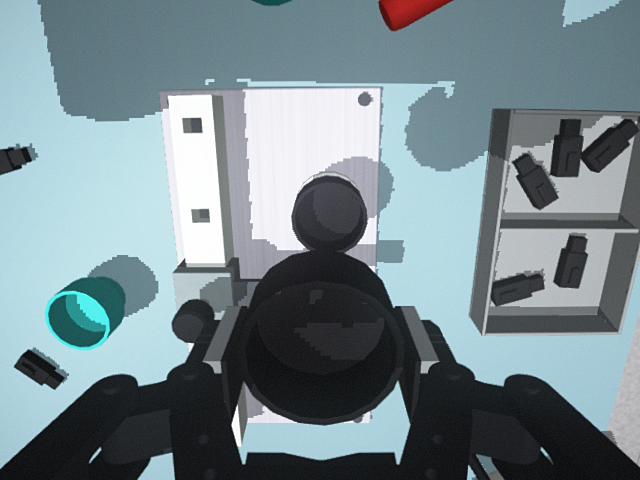

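The cup is held level, and the rack cup rim is visible around (329,213). I'll measure both rims.

```bash
cat > rims.py <<'E'
from h import *
def cloud(im):
    v,u=np.mgrid[0:480,0:640]
    K=np.array([[im['fx'],0,im['cx']],[0,im['fy'],im['cy']],[0,0,1]],float)
    r=cv2.undistortPoints(np.stack([u.ravel(),v.ravel()],1).astype(float)[:,None],K,np.array(im['dist'],float))[:,0]
    d=im['range_z'].ravel().astype(float)
    P=np.array(im['xyz'])+(np.c_[r,np.ones(len(r))]*d[:,None])@R(im).T
    P[d<=0]=np.nan; return P
def disc(P,x,y,r,z0,z1):
    m=(P[:,2]>z0)&(P[:,2]<z1)&(np.hypot(P[:,0]-x,P[:,1]-y)<r); q=P[m]
    c=cv2.minEnclosingCircle(q[:,:2].astype(np.float32)); print(m.sum(),np.median(q[:,2]).round(4),np.round(c[0],4),round(c[1],4),q.min(0).round(4),q.max(0).round(4)); return q
E
python3 - <<'E'
from rims import *
P=cloud(load('w3'))
disc(P,.6125,.0747,.04,.05,.058)
for z in (.216,.219,.222,.225,.228,.231): 
    try: disc(P,.609,.075,.0285,z,z+.003)
    except Exception as e: print(z,'none')
E
```

```text
1026 0.0543 [0.6125 0.0743] 0.0272 [0.586  0.0499 0.0501] [0.6395 0.1013 0.0566]
1413 0.2175 [0.6089 0.0784] 0.0277 [0.5818 0.0513 0.216 ] [0.6359 0.1034 0.219 ]
1479 0.2205 [0.609  0.0751] 0.0285 [0.5817 0.0512 0.219 ] [0.6358 0.1034 0.222 ]
1572 0.2236 [0.609 0.075] 0.0286 [0.5818 0.0513 0.222 ] [0.6359 0.1033 0.225 ]
4579 0.2271 [0.609 0.075] 0.0285 [0.5818 0.0488 0.225 ] [0.6358 0.1032 0.228 ]
812 0.2284 [0.609 0.075] 0.0286 [0.5818 0.0504 0.228 ] [0.6359 0.1033 0.231 ]
258 0.2325 [0.609  0.0752] 0.0286 [0.582  0.0637 0.231 ] [0.6359 0.0853 0.234 ]
```

```bash
python3 go.py .6128 .0727 .115 1.5708
```

```text
[-0.0043, 0.0091, 0.199, -0.0033, -0.0018, -0.0005]
```

```bash
python3 -m pendant '[[-0.004,0.009,0.08,-0.003,-0.002,0],[-0.004,0.009,0.15,-0.003,-0.002,0],[-0.004,0.009,0.199,-0.003,-0.002,0],[-0.004,0.009,0.199,-0.003,-0.002,0],[-0.004,0.009,0.199,-0.003,-0.002,0]]';python3 -m pendant '[[0,0,0,0,0,0],[0,0,0,0,0,0]]'; python3 go.py .6128 .0727 .071 1.5708
```

```text
t: 7.38
tool_pos: [0.6141, 0.0738, 0.1165]
tcp_rot: [3.14, 0.0, 1.57]
contact_force: [-0.1, -0.6, 0.4]
finger_gap: 0.0529
grip_force: 42.7
t: 7.62
tool_pos: [0.6143, 0.0745, 0.1168]
tcp_rot: [3.139, -0.0, 1.571]
contact_force: [0.1, 1.3, -0.8]
finger_gap: 0.0531
grip_force: 42.7
[-0.0036, -0.0032, 0.0916, 0.0008, -0.0001, -0.0001]
```

```bash
python3 -m pendant '[[-0.003,-0.003,0.02,0,0,0],[-0.003,-0.003,0.04,0,0,0],[-0.003,-0.003,0.06,0,0,0],[-0.003,-0.003,0.08,0,0,0],[-0.003,-0.003,0.092,0,0,0]]';python3 -m pendant '[[0,0,0,0,0,0],[0,0,0,0,0,0]]'
```

```text
t: 8.25
tool_pos: [0.6115, 0.0731, 0.0694]
tcp_rot: [-3.14, 0.0, 1.571]
contact_force: [-10.4, -0.6, 29.0]
finger_gap: 0.0532
grip_force: 45.3
t: 8.5
tool_pos: [0.612, 0.0731, 0.0696]
tcp_rot: [3.141, -0.0, 1.571]
contact_force: [-1.9, -0.4, 3.6]
finger_gap: 0.0531
grip_force: 43.0
```

```bash
python3 -m pendant '[[0,0,0,0,0,0],[0,0,0,0,0,0],[0,0,0,0,0,0],[0,0,0,0,0,0]]' 1;python3 -m pendant '[[0,0,-0.06,0,0,0],[0,0,-0.16,0,0,0],[0,0,-0.26,0,0,0],[0,0,-0.3,0,0,0],[0,0,-0.3,0,0,0]]'; python3 go.py .518 -.02 .25 1.5708
```

```text
t: 9.0
tool_pos: [0.6119, 0.073, 0.0692]
tcp_rot: [-3.142, 0.0, 1.571]
contact_force: [-0.2, -0.6, -0.1]
finger_gap: 0.0854
grip_force: 0.0
t: 9.62
tool_pos: [0.6129, 0.0731, 0.221]
tcp_rot: [3.138, -0.0, 1.571]
contact_force: [-0.7, 0.2, 0.5]
finger_gap: 0.0853
grip_force: 0.0
[-0.1862, -0.1896, -0.0587, 0.0011, -0.0001, -0.0]
```

```bash
python3 -m pendant '[[-0.1,-0.1,-0.05,0,0,0],[-0.19,-0.19,-0.1,0,0,0],[-0.19,-0.19,-0.1,0,0,0],[-0.19,-0.19,-0.1,0,0,0],[-0.19,-0.19,-0.1,0,0,0]]'
python3 - <<'E'
from rims import *
im=save('wrist','w4'); P=cloud(im)
disc(P,.6125,.0745,.04,.077,.088)
disc(P,.6125,.0745,.04,.048,.056)
disc(P,.518,.0085,.02,.088,.096)
cv2.imwrite('pics/w4c.png',cv2.resize(im['frame'][60:360,200:520],(800,600)[:2]))
E
python3 go.py .518 .0085 .2 .0075
```

```text
t: 10.25
tool_pos: [0.517, -0.0213, 0.2677]
tcp_rot: [-3.14, -0.001, 1.571]
contact_force: [0.1, -0.4, -0.3]
finger_gap: 0.0855
grip_force: 0.0
1298 0.0822 [0.611  0.0747] 0.0272 [0.5843 0.0482 0.077 ] [0.638  0.1015 0.0849]
97 0.0554 [0.6093 0.0734] 0.0257 [0.5853 0.0479 0.0482] [0.6348 0.0979 0.056 ]
984 0.0914 [0.5184 0.0085] 0.013 [ 0.5061 -0.0044  0.0885] [0.5307 0.021  0.0938]
[0.0592, 0.0021, 0.1356, -0.0007, 0.0003, 0.4978]
```

View pics/w4c.png

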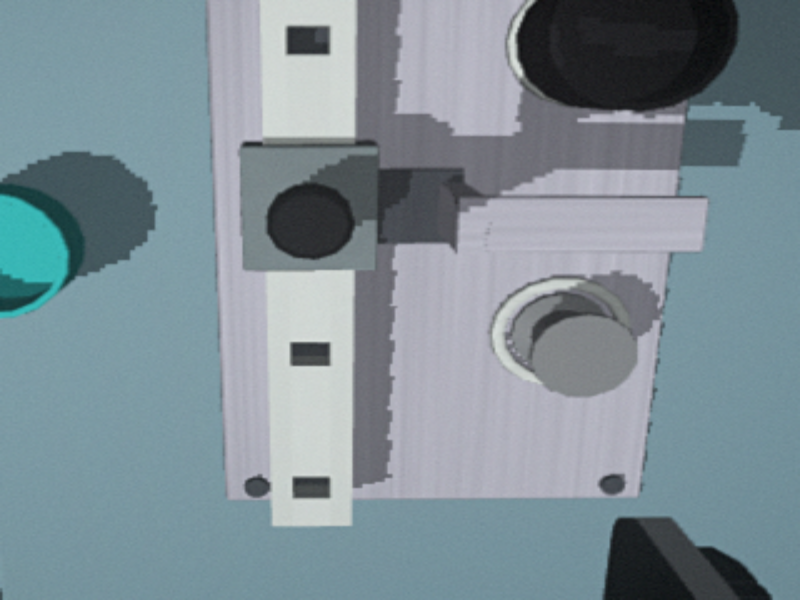

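The stack is nested, with its rim at z 0.082 and (0.611, 0.075). The knob is at (0.518, 0.0085). Next I turn over the knob.

```bash
python3 -m pendant '[[0.059,0.002,0.03,0,0,0.4978],[0.059,0.002,0.06,0,0,0.4978],[0.059,0.002,0.1,0,0,0.4978],[0.059,0.002,0.136,0,0,0.4978],[0.059,0.002,0.136,0,0,0.4978]]'; python3 go.py .518 .0085 .15 .0075
```

```text
t: 10.92
tool_pos: [0.5167, 0.0087, 0.198]
tcp_rot: [-3.138, 0.004, 0.629]
contact_force: [0.1, -0.3, -0.7]
finger_gap: 0.0853
grip_force: 0.0
[0.0022, 0.0022, 0.096, -0.0007, 0.0017, 0.1977]
```

```bash
python3 -m pendant '[[0.002,0.002,0.03,0,0,0.198],[0.002,0.002,0.05,0,0,0.198],[0.002,0.002,0.07,0,0,0.198],[0.002,0.002,0.09,0,0,0.198],[0.002,0.002,0.096,0,0,0.198]]'; python3 -m pendant '[[0,0,0,0,0,0],[0,0,0,0,0,0]]'; python3 go.py .518 .0085 .082 .0075
```

```text
t: 11.55
tool_pos: [0.5188, 0.0083, 0.1515]
tcp_rot: [-3.141, 0.003, 0.013]
contact_force: [-0.2, 0.1, -0.1]
finger_gap: 0.0854
grip_force: 0.0
t: 11.8
tool_pos: [0.5197, 0.0076, 0.1535]
tcp_rot: [-3.142, -0.0, 0.012]
contact_force: [-0.1, 0.3, -0.5]
finger_gap: 0.0856
grip_force: 0.0
[-0.0035, -0.0019, 0.1431, -0.0, -0.0001, 0.0015]
```

```bash
python3 -m pendant '[[-0.003,-0.002,0.05,0,0,0.001],[-0.003,-0.002,0.1,0,0,0.001],[-0.003,-0.002,0.14,0,0,0.001],[-0.003,-0.002,0.143,0,0,0.001],[-0.003,-0.002,0.143,0,0,0.001]]'; python3 -m pendant '[[0,0,0,0,0,0],[0,0,0,0,0,0],[0,0,0,0,0,0],[0,0,0,0,0,0],[0,0,0,0,0,0]]' 0 60; python3 -m pendant '[[0,0,0,0,0,0],[0,0,0,0,0,0],[0,0,0,0,0,0]]'
```

```text
t: 12.42
tool_pos: [0.5185, 0.0083, 0.0827]
tcp_rot: [3.142, -0.001, 0.008]
contact_force: [0.7, 0.3, 0.0]
finger_gap: 0.0852
grip_force: 0.0
t: 13.05
tool_pos: [0.5181, 0.0083, 0.0825]
tcp_rot: [-3.142, -0.001, 0.008]
contact_force: [-2.2, 0.1, 5.6]
finger_gap: 0.0242
grip_force: 58.7
t: 13.42
tool_pos: [0.5181, 0.0083, 0.0825]
tcp_rot: [3.142, -0.001, 0.008]
contact_force: [-2.1, 0.0, 5.5]
finger_gap: 0.0238
grip_force: 58.7
```

```bash
python3 -m pendant '[[0,0,-0.008,0,0,0],[0,0,-0.016,0,0,0],[0,0,-0.024,0,0,0],[0,0,-0.028,0,0,0],[0,0,-0.028,0,0,0]]'; python3 -m pendant '[[0,0,0,0,0,0],[0,0,0,0,0,0]]'; python3 - <<'E'
from rims import *
im=save('top','t5'); P=cloud(im); disc(P,.518,.0085,.012,.085,.12)
E
```

```text
t: 14.05
tool_pos: [0.5178, 0.0083, 0.0957]
tcp_rot: [3.142, -0.0, 0.008]
contact_force: [4.7, -0.2, -8.4]
finger_gap: 0.0237
grip_force: 59.2
t: 14.3
tool_pos: [0.5178, 0.0083, 0.0957]
tcp_rot: [3.142, -0.0, 0.008]
contact_force: [4.5, 0.6, -8.8]
finger_gap: 0.0237
grip_force: 59.2
  return _methods._mean(a, axis=axis, dtype=dtype,
  ret = ret.dtype.type(ret / rcount)
Traceback (most recent call last):
  File "rims.py", line 11, in disc
    c=cv2.minEnclosingCircle(q[:,:2].astype(np.float32)); print(m.sum(),np.median(q[:,2]).round(4),np.round(c[0],4),round(c[1],4),q.min(0).round(4),q.max(0).round(4)); return q
                                                                                                                                  ~~~~~^^^
ValueError: zero-size array to reduction operation minimum which has no identity
```

```bash
python3 -m pendant '[[0,-0.03,0,0,0,0],[0,-0.06,0,0,0,0],[0,-0.09,0,0,0,0],[0,-0.12,0,0,0,0],[0,-0.13,0,0,0,0]]'; python3 -m pendant '[[0,0,0,0,0,0],[0,0,0,0,0,0],[0,0,0,0,0,0]]'; python3 go.py .5176 .0733 .082 .0075
```

```text
t: 14.98
tool_pos: [0.5173, 0.074, 0.0958]
tcp_rot: [3.141, -0.0, 0.009]
contact_force: [4.3, -2.1, -8.3]
finger_gap: 0.0239
grip_force: 59.4
t: 15.35
tool_pos: [0.5173, 0.0733, 0.0959]
tcp_rot: [-3.141, -0.0, 0.008]
contact_force: [4.8, 1.6, -9.1]
finger_gap: 0.0235
grip_force: 59.5
[0.0006, 0.0001, 0.0277, -0.0001, -0.0, 0.0001]
```

Moved 65 mm. Now I lower the pin.

```bash
python3 -m pendant '[[0,0,0.008,0,0,0],[0,0,0.016,0,0,0],[0,0,0.024,0,0,0],[0,0,0.03,0,0,0],[0,0,0.03,0,0,0]]'; python3 -m pendant '[[0,0,0,0,0,0],[0,0,0,0,0,0],[0,0,0,0,0,0]]'; python3 - <<'E'
from rims import *
im=save('scene','s6'); cv2.imwrite('pics/s6c.png',cv2.resize(im['frame'][200:350,260:460],(800,600),interpolation=cv2.INTER_CUBIC))
P=cloud(save('top','t6')); disc(P,.6115,.0745,.045,.075,.086);disc(P,.6115,.0745,.04,.09,.096)
E
```

```text
t: 15.98
tool_pos: [0.5176, 0.0733, 0.0825]
tcp_rot: [3.141, 0.0, 0.008]
contact_force: [-1.0, 0.8, 6.0]
finger_gap: 0.0236
grip_force: 60.9
t: 16.35
tool_pos: [0.5175, 0.0733, 0.0825]
tcp_rot: [3.141, -0.0, 0.008]
contact_force: [-1.3, 1.1, 5.2]
finger_gap: 0.0235
grip_force: 60.9
  return _methods._mean(a, axis=axis, dtype=dtype,
  ret = ret.dtype.type(ret / rcount)
Traceback (most recent call last):
  File "rims.py", line 11, in disc
    c=cv2.minEnclosingCircle(q[:,:2].astype(np.float32)); print(m.sum(),np.median(q[:,2]).round(4),np.round(c[0],4),round(c[1],4),q.min(0).round(4),q.max(0).round(4)); return q
                                                                                                                                  ~~~~~^^^
ValueError: zero-size array to reduction operation minimum which has no identity
```

View pics/s6c.png

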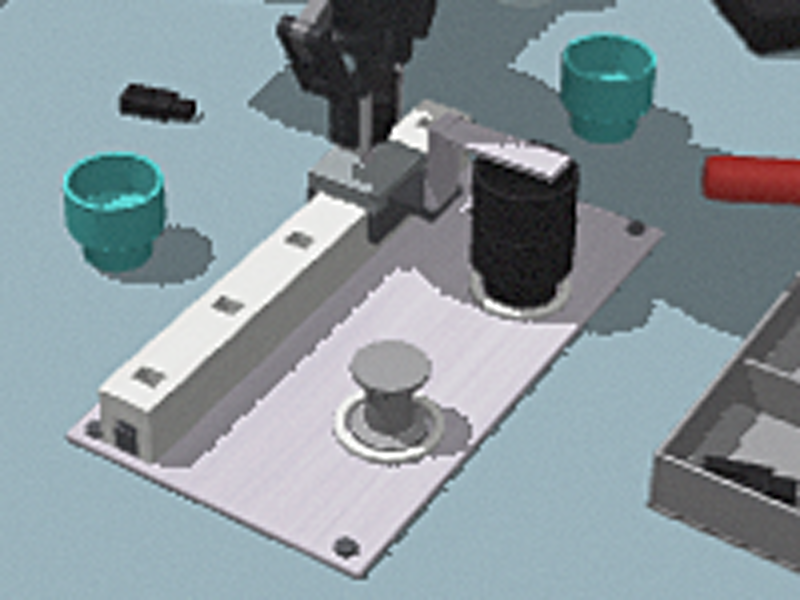

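The arm lies over the stack. The TCP is back at the home height (0.0825 m) with the same light downward press as before the lift, so the pin is home. Handing in.

```bash
python3 -c "
from rig import env
print(env.finish_job())"
```

```text
the job is handed in; nothing more can be done
None
```

I nested the loose cup in the rack cup, slid the keeper one hole over the stack, let the pin home and handed the job in at about 16.5 s still gripping the knob. The spool and jar were not touched; the hand-in returned no verdict, so success rests on my own measurements.

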